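# Pack the cutlery case into the lunchbox's lower tier

## Robot

A 6-joint arm with a two-finger parallel gripper is mounted at the origin on the work surface. World frame = base frame: x ahead of the robot, y to its left, z up, the work surface at z = 0. Lengths are in m, angles in rad, forces in N, time in s.
With the tool pointing down it reaches from about 0.375 to 0.925 m from the base axis. Payload 5.7 kg.
Tool frame: the origin (TCP) lies on the centre line of the jaws, within the pads' length; the fingertips stand 8 mm ahead of it and the grasp point (between the pads) lies 11 mm behind it (tip_reach is the distance from the TCP to the fingertips, in m); z points along the fingers, y is the line along which they close (so a half turn about z gives the same grasp; the last joint's range is limited). The gripper opens to 88 mm and grips with 3 to 60 N. Pads are 20 mm wide; open, the fingers measure 115 mm over their backs; the gripper's body (75 mm by 178 mm) begins 61 mm behind the grasp point.
Start: joints at [1.219, 0.359, 1.51, -0, 1.272, -0.115], TCP at [0.141, 0.583, 0.231] pointing down, gripper open.
Joint ranges: [-2.97, 2.97], [-1.01, 2.36], [0.21, 2.38], [-0.96, 4.11], [0.2, 2.71], [-2.98, 2.98]. Speed limits (rad/s): [2.39, 2.39, 3.14, 3.14, 3.14, 3.14].

## Interface

Orientations are given as a unit quaternion [w, x, y, z].
In Python, from rig import * gives the robot as it stands.
- The arm moves only by the shell command python3 -m jog 'ROWS' [FORCE]. ROWS is JSON, a list of rows, each a list of 5 numbers: the closure, from 0 (fully open) to 1 (shut), then the shift along the tool's x, y, z in mm, then the turn about the tool's z in degrees. In form: [[fingers, x, y, z, spin], ...]. A call has 1 to 12 rows; each row shifts and turns the commanded pose from where the row before left it, along the tool's axes as they then stand; what a row does not reach is not made up. A row lasts 1/10 s, in which the tool goes at most 50 mm and 8.59 degrees, less where a joint would pass 70% of its speed; a pose out of reach is approached as far as the arm can. A call is refused whole if a number of a shift passes 50 or a number of a turn 8.59, either way. A call with a gripper value outside its range is refused whole. The fingers move at their own pace and stop on an object; FORCE is the grip in N (left out, the last holds). Time passes only in rows, so rows that do not move let the fingers close. It gives the time, the measured TCP pose, the force, the opening and the grip force at its end, in the units of the state.
- sense(): the state, without advancing time (a new reading comes with each control period).
- camera(name): name is "scene" or "top"; returns (picture, depth): 480x640x3 uint8, red, green, blue; 480x640 float32, m along the optical axis (not along the pixel's ray), 0 where there is no reading.
- camera_params(name): a dict with "fx", "fy", "cx", "cy" (pixels), "R" (3x3) and "t" (3): a world point X has camera coordinates R X + t. Camera axes: x right, y down, z forward; pixel columns grow to the right and rows downward; lengths in m; the calibration is good to about 2 mm. A picture is of the moment at which its call begins. camera_params takes no time and is no camera call.
- sign_off(): hands the job in; it is judged then, once.
The state is a dict: "t": time; "q": joint angles; "joint_vel": joint speeds; "tau": joint torques, N m; "tcp_pos": TCP position; "tcp_rot": TCP orientation; "contact_force": force on the tool from outside, world axes, zero at the start; "wrist_torque": the same for the moment, N m; "width": finger opening in m; "grip_force": force on a finger pad.
Only numpy, scipy, OpenCV 4.12 (cv2) and the standard library are available. Lean on these libraries where they do the work, as an engineer would, in place of code of your own. Each camera call takes 0.05 s, during which the arm holds its last target. There are 200 camera calls.

## Task

Draw the flat cutlery case out from under the raised white cabinet by its end and let go of it lying flat on the counter, quite clear of the cabinet. With the lunchbox's hinged divider flap lifted up, take the case again by its middle and lay it gently down in the lane of the lower tier, let go of it there, then swing the flap fully down over it. Leave the other things where they stand.

Things in the scene. Friction and masses are not known exactly. Their poses are not given: they have to be found in the camera images.
- case_center (a point): Cutlery case: plain closed light-wood bar, 170 long (own y) x 40 wide (x) x 28 mm high, about 0.16 kg, lying flat on the counter. Point: its centre, 14 mm above its underside. At the start its far half is under the raised cabinet; 80 to 110 mm of its +y end sticks out, and the way is free to draw it 130 mm along its own +y. Grasp across the 40 mm width.
- cabinet: Small white cabinet, fixed, 220 deep (x) x 200 wide (y) x 276 mm high, on four thin 50 mm legs (x +-100, y +-90 mm), so the gap below it is 50 mm high. Origin: on the counter under its middle. Its door faces its own -x; the case sticks out from under its +y side wall (plane y = +100 mm).
- lunchbox: Pink lunchbox, fixed, lid off: 150 (x) x 198 (y) x 66 mm high, walls and bottom 4 mm thick; the -x wall, where the divider flap is hinged, is only 36 mm high. Origin: middle of its underside, on the counter. Below the flap is the lower tier with a lane for the case.
- lane (a point): Where the case's centre belongs, 18 mm above the counter in the middle of the lower tier (14 mm over its floor). x across the lane, y along it. Lane 48 mm wide, 190 long, bordered by 5 mm thick ribs as high as the case, standing only at y = +-35 to +-95 mm: beside the case's middle fingers have 70 mm along y free of ribs, and 50 mm from case to box wall. Either end may point to +y.
- flap (a joint): Angle of the lunchbox's white divider flap: 0 = closed, level, covering the lower tier; 1.57 = upright; stop at 2.3. The hinge is stiff: the flap stays wherever it is left (about 1 N at the bar moves it). It may stand ajar at the start (up to 0.2).
- flap_hinge (a point): Middle of the flap's hinge line, at the lunchbox's -x wall, 42 mm above the counter, 70 mm to -x of the lane's centre; axes as the lunchbox's (hinge line along y). The flap opens upward and over towards -x.
- flap_bar (a point): Middle of the flap's grip bar: round, 10 mm thick, 96 mm long, along y, the flap's free edge 104 mm from the hinge line. From its axis it is 46 mm across a slot to the 4 mm flap plate and, when closed, 35 mm to the +x box wall (24 mm higher): pinch it from above, gripper half open, one finger in the slot. A moderate pinch lets it roll in the fingers as the flap swings.
- saucer: Bystander, leave where it stands: blue ceramic saucer, 120 mm across, 18 high; origin at the middle of its underside.
- tumbler: Bystander, leave where it stands: clear acrylic tumbler, 72 mm across, 110 high; origin at the middle of its underside.
- ladle_rest: Bystander, leave where it stands: stainless ladle rest, a round dish 104 mm across, 18 high, with a 90 mm long flat tail to its own -x; origin at the middle of its underside.
- mug: Bystander, leave where it stands: white mug, 80 mm across, 85 high, handle at its own +y; origin at the middle of its underside.
- spice_jar: Bystander, leave where it stands: closed jar, 52 mm across, 90 high; origin at the middle of its underside.
- spoon: Bystander, leave where it stands: spoon with a wooden handle, lying flat, 180 mm long along its own x; origin at the middle of its underside.
There are look-alikes about, which are no part of the job. Leave any red look-alike of the part that bears case_center alone.

How it is judged:
On the way, in this order (a step that is already met when the one before it is completed fails the run):
1. the case lies flat on the counter, clear of the cabinet, let go of (height (world z) of case_center below 0.0165 m and angle between case_center's own z axis and vertical below 0.1 rad and (y of case_center in the frame of cabinet above 0.185 m or x of case_center in the frame of cabinet below -0.195 m) and contact force between the fingers and case below 0.1 N), for 0.2 s.
2. the case lies in the lane of the lower tier, let go of, with the flap up (x of case_center in the frame of lane between -0.007 and 0.007 m and y of case_center in the frame of lane between -0.014 and 0.014 m and z of case_center in the frame of lane between -0.005 and 0.005 m and angle between case_center's own z axis and vertical below 0.12 rad and angle between the y axis of case_center and the y axis of lane, either way round below 0.12 rad and contact force between the fingers and case below 0.1 N and value of joint flap above 0.9 rad), for 0.1 s.
At the end, for the whole second after the job is handed in: The case lies flat, at rest and released in the lower tier's lane (centre within 7 mm across, 14 mm along and 5 mm in height of the lane point, within 0.12 rad of level and of the lane's direction) and the flap is closed over it (under 0.06 rad) (x of case_center in the frame of lane between -0.007 and 0.007 m and y of case_center in the frame of lane between -0.014 and 0.014 m and z of case_center in the frame of lane between -0.005 and 0.005 m and angle between case_center's own z axis and vertical below 0.12 rad and angle between the y axis of case_center and the y axis of lane, either way round below 0.12 rad and contact force between the fingers and case below 0.1 N and value of joint flap below 0.06 rad and velocity of joint flap between -0.05 and 0.05 rad/s and linear speed of case below 0.02 m/s); the robot touches nothing.
It fails at once if another thing on the counter is pushed more than 30 mm (distance of any of saucer, tumbler, ladle_rest, mug, spice_jar, spoon from where it was at the start of the episode above 0.03 m).
It fails at once if another thing on the counter is tipped over (angle between any of saucer, tumbler, ladle_rest, mug, spice_jar's own z axis and vertical above 0.5 rad).
It fails at once if the case is dropped into the lunchbox (linear speed of case above 0.5 m/s and horizontal distance between case_center and lane below 0.05 m and height (world z) of case_center below 0.08 m).
It also fails if it takes over 72 s, if anything falls off the work surface, if the arm or the gripper's body presses on something with over 40 N, if the wrist force passes 120 N, or if a joint passes its speed limit or range.

## Working session

There is one attempt and no reset: what is moved stays moved. The work goes in short steps, Python scripts to look and compute and a shell command to move; the robot and the scene stay as the last step left them, time stands still between calls to the robot, and variables do not carry over. Pictures are saved under pics/ and viewed, at most 11 in all, crops included, and the job is handed in when it is done.

```bash
mkdir -p pics; ls; python3 - <<'E'
from rig import *
import cv2,numpy as np
for n in ("top","scene"):
    im,d=camera(n); np.savez(f"pics/{n}0.npz",im=im,d=d)
    cv2.imwrite(f"pics/{n}0.png",im[:,:,::-1])
    p=camera_params(n); print(n,p)
print(sense())
E
```

```text
pics
top {'fx': 612.2319144021274, 'fy': 612.2319144021274, 'cx': 325.82087750364786, 'cy': 245.43848471108578, 'R': array([[ 0.02161968, -0.99968997,  0.01235155],
       [-0.99115405, -0.02304992, -0.13069946],
       [ 0.13094364, -0.00941661, -0.99134509]]), 't': array([-0.03629591,  0.50402331,  1.51071831])}
scene {'fx': 538.1938520766337, 'fy': 538.1938520766337, 'cx': 324.8415795351066, 'cy': 239.61140597827594, 'R': array([[-0.21529727,  0.97647421,  0.01204999],
       [ 0.5205881 ,  0.12520388, -0.84457801],
       [-0.82621735, -0.17556226, -0.53529691]]), 't': array([ 0.11069612, -0.18737012,  1.85333813])}
{'t': 0.1, 'q': array([ 1.21891326e+00,  3.59431574e-01,  1.51128847e+00, -2.27657880e-05,
        1.27251070e+00, -1.15124678e-01]), 'joint_vel': array([-0.00210064, -0.00216196, -0.00199592,  0.00093326,  0.00207365,
        0.00190179]), 'tau': array([ 1.78877170e-03, -5.16367292e+01, -2.71404827e+01,  6.77330978e-02,
        2.75609008e-02, -4.75624029e-05]), 'tcp_pos': array([0.14055487, 0.58269234, 0.22990808]), 'tcp_rot': array([-1.78934066e-04,  1.18099533e-01,  9.93001425e-01, -7.99331890e-04]), 'contact_force': array([-0.53522567,  0.01831889, -0.38014749]), 'wrist_torque': array([ 0.02084987, -0.00799439, -0.0336291 ]), 'grip_force': 0.0, 'width': 0.08752223618218423}
```

View pics/top0.png

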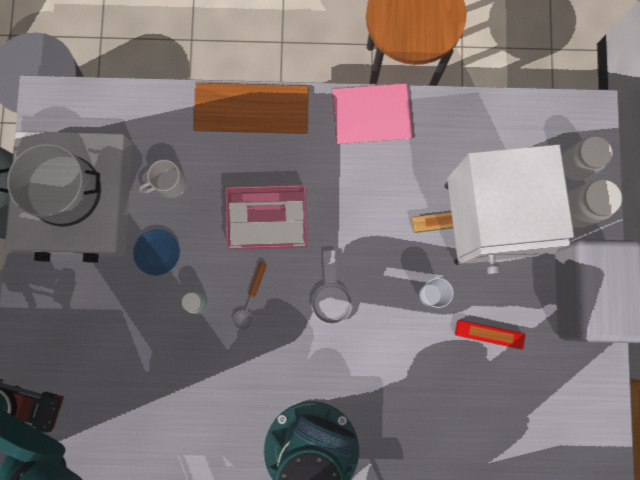

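View pics/scene0.png

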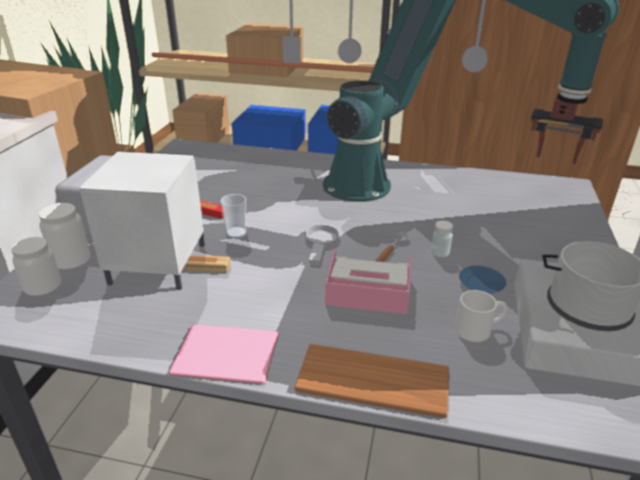

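Candidates for the case: light-wood bar at top (432,222), sticking out under the cabinet; red look-alike (490,333); brown board (250,107); spoon handle (258,278). By the description I choose (432,222). A close crop and measurement follow.

```bash
cat > h.py <<'E'
import numpy as np,cv2
from rig import *
def cloud(n,im=None,d=None):
    if d is None: im,d=camera(n)
    p=camera_params(n); v,u=np.mgrid[:480,:640]
    c=np.stack([(u-p['cx'])*d/p['fx'],(v-p['cy'])*d/p['fy'],d],-1)
    return im,d,(c-p['t'])@p['R']
def rect(P):
    (c,s,a)=cv2.minAreaRect((P[:,:2]*1000).astype(np.float32)); return np.round(c,1),np.round(s,1),round(a,2)
def tool(dx,dy,q):  # world mm -> tool shift
    from scipy.spatial.transform import Rotation as R
    return R.from_quat(np.roll(q,-1)).inv().apply([dx,dy,0])
E
python3 - <<'E'
from h import *
z=np.load("pics/top0.npz"); im,d,W=cloud("top",z['im'],z['d'])
v,u=np.mgrid[:480,:640]
hsv=cv2.cvtColor(im,cv2.COLOR_RGB2HSV).astype(int)
def box(a,b,c,e): return (u>=a)&(u<b)&(v>=c)&(v<e)&(d>0)
m=box(405,458,205,240)&(hsv[...,1]>70)&(W[...,2]>.02)
P=W[m]; print("case",len(P),np.median(P[:,2]),rect(P)); print(hsv[222,432],W[222,432])
cab=box(440,580,140,270)&(W[...,2]>.25); print("cab top",rect(W[cab]),np.median(W[cab][:,2]))
pk=box(220,312,180,254)&(W[...,2]>.02); print("lunch",rect(W[pk]))
for r in range(183,252,3): print(r,*[f"{W[r,266,0]*1e3:.0f},{W[r,c,1]*1e3:.0f},{W[r,c,2]*1e3:.0f},{im[r,c]}" for c in (238,266)])
lp=box(220,312,180,254)&(W[...,2]>.055); print("walls high",rect(W[lp]))
for nm,b in dict(saucer=(130,182,222,278),tum=(415,458,272,310),ladle=(305,360,245,325),mug=(135,190,155,200),jar=(178,210,287,315)).items():
    m=box(*b)&(W[...,2]>.008); print(nm,rect(W[m]),W[m][:,2].max())
a=cv2.resize(im[170:262,212:320],None,fx=3.6,fy=3.6,interpolation=3); b=cv2.resize(im[170:262,395:503],None,fx=3.6,fy=3.6,interpolation=3)
cv2.imwrite("pics/crop1.png",np.hstack([a,b])[:,:,::-1])
E
```

```text
case 602 0.026507518302663118 (array([ 573.7, -295.5]), array([ 40.8, 101.7]), 8.8)
[ 12 167 166] [ 0.57159908 -0.29396049  0.03002387]
cab top (array([ 586.2, -440.3]), array([222. , 203.8]), 7.05) 0.2745089838184817
lunch (array([573.1, 126.8]), array([152.6, 198.2]), 2.57)
183 668,208,-4,[79 76 79] 668,134,7,[81 79 83]
186 646,207,-3,[97 79 85] 646,127,71,[125  76  88]
189 644,200,47,[130  70  86] 644,130,42,[130  71  85]
192 644,204,18,[125  70  84] 644,133,7,[112  62  75]
195 638,206,1,[123  69  84] 638,133,-3,[157  87 106]
198 630,205,3,[123  70  84] 630,133,2,[158  85 105]
201 609,206,-6,[124  74  88] 609,127,64,[120  97 100]
204 602,196,63,[149 143 140] 602,127,59,[144 130 128]
207 606,197,57,[150 142 140] 606,132,-1,[160  89 108]
210 597,196,59,[149 144 139] 597,131,4,[127  74  87]
213 589,198,46,[150 147 143] 589,131,9,[123  68  82]
216 582,196,58,[153 147 143] 582,131,0,[124  71  84]
219 574,196,57,[153 146 143] 574,131,4,[124  70  85]
222 558,197,47,[128 123 119] 558,126,50,[150 144 139]
225 550,196,52,[151 145 142] 550,126,51,[152 148 144]
228 543,196,48,[151 146 142] 54
[... 156 characters left out ...]
43] 522,126,39,[152 148 143]
240 513,196,39,[152 147 142] 513,125,46,[150 147 142]
243 506,195,44,[151 144 141] 506,125,43,[149 140 136]
246 499,195,43,[144 138 133] 499,125,39,[158  89 107]
249 497,200,4,[124  84  95] 497,128,-2,[104  94  99]
walls high (array([573.4, 127. ]), array([151.8, 197.5]), 2.81)
saucer (array([477.6, 406.1]), array([119.7, 123.2]), 70.78) 0.02547417088140615
tum (array([ 382.9, -302.9]), array([94.6, 70.8]), 62.53) 0.11886572077713718
ladle (array([409.2, -39.1]), array([197.1, 124.6]), 2.68) 0.044912207817953076
mug (array([654.3, 396.7]), array([ 80.6, 114.9]), 29.08) 0.09308839270806327
jar (array([353.8, 294. ]), array([49.7, 48.4]), 34.58) 0.09624635399849776
```

View pics/crop1.png

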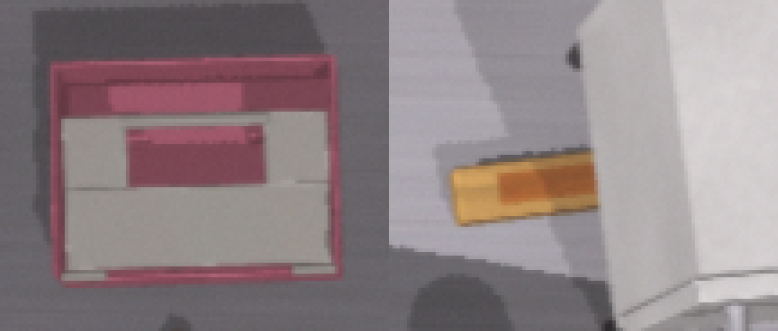

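The crop shows the plain light-wood case (432,222) going under the cabinet, not red, 41 mm wide and about 102 mm visible. It also shows the lunchbox with its hinge at the -x side (266,247) and the bar at (266,203). All sizes match the description. I'll open the flap first, since it is on the way.

```bash
cat >> h.py <<'E'
def plan(x,y,yaw,n,z=None):
    """rows (shift mm,spin deg) from the present pose to world x,y[,z] mm with tool-y at yaw deg, in n equal rows"""
    from scipy.spatial.transform import Rotation as R
    s=sense(); p=s['tcp_pos']*1e3; r=R.from_quat(np.roll(s['tcp_rot'],-1)); Y=r.as_matrix()[:,1]
    a=np.degrees(np.arctan2(Y[1],Y[0])); sp=-((yaw-a+90)%180-90)
    d=np.array([x,y,p[2] if z is None else z])-p
    print("tcp",p.round(1),"tooly",round(a,1),"tilt",r.as_matrix()[:,2].round(3),"F",s['contact_force'].round(1),"w",round(s['width'],4),"g",round(s['grip_force'],1),"t",round(s['t'],2))
    for i in range(n):
        t=np.radians(a-sp/n*i); ty=np.array([np.cos(t),np.sin(t)]); tx=np.array([-ty[1],ty[0]])*-1
        tx=np.array([-np.sin(t),np.cos(t)]); tx=-tx*np.sign(1) if np.dot(tx,r.as_matrix()[:2,0])<0 and i==0 else tx
        if np.dot(np.array([-np.sin(t),np.cos(t)]),[0,0])==0: tx=np.array([-ty[1],ty[0]])
        print([round(float(d[:2]@tx)/n,1),round(float(d[:2]@ty)/n,1),round(-d[2]/n,1),round(sp/n,2)])
E
python3 - <<'E'
import re
s=open('h.py').read()
i=s.index("ty=np.array"); j=s.index("        print([round")
s=s[:i]+"ty=np.array([np.cos(t),np.sin(t)]); tx=np.array([-ty[1],ty[0]])  # z down\n"+s[j:]
open('h.py','w').write(s)
E
python3 - <<'E'
from h import *
z=np.load("pics/top0.npz"); im,d,W=cloud("top",z['im'],z['d'])
P=W[222:245,235:302].reshape(-1,3); P=P[P[:,2]>.03]
c=np.array([.5733,.1269]); a=np.radians(2.7); X=(P[:,:2]-c)@[np.cos(a),np.sin(a)]
k=np.polyfit(X,P[:,2],1); print("theta",np.arctan(k[0]),"z at -70",np.polyval(k,-.07))
plan(607,128,2.7,14)
E
```

```text
theta -1.158236232058353 z at -70 0.11422532049379777
tcp [140.6 582.7 229.9] tooly 76.4 tilt [-0.001 -0.002 -1.   ] F [-0.5  0.  -0.4] w 0.0875 g 0.0 t 0.1
[-40.0, -23.8, np.float64(-0.0), np.float64(5.27)]
[-42.0, -20.0, np.float64(-0.0), np.float64(5.27)]
[-43.7, -16.0, np.float64(-0.0), np.float64(5.27)]
[-45.0, -12.0, np.float64(-0.0), np.float64(5.27)]
[-45.9, -7.8, np.float64(-0.0), np.float64(5.27)]
[-46.4, -3.5, np.float64(-0.0), np.float64(5.27)]
[-46.5, 0.7, np.float64(-0.0), np.float64(5.27)]
[-46.3, 5.0, np.float64(-0.0), np.float64(5.27)]
[-45.6, 9.2, np.float64(-0.0), np.float64(5.27)]
[-44.6, 13.4, np.float64(-0.0), np.float64(5.27)]
[-43.2, 17.4, np.float64(-0.0), np.float64(5.27)]
[-41.4, 21.3, np.float64(-0.0), np.float64(5.27)]
[-39.2, 25.0, np.float64(-0.0), np.float64(5.27)]
[-36.8, 28.5, np.float64(-0.0), np.float64(5.27)]
```

```bash
python3 -m jog '[[0.3,-40,-24,0,5.27],[0.5,-42,-20,0,5.27],[0.65,-43.7,-16,0,5.27],[0.65,-45,-12,0,5.27],[0.65,-46,-8,0,5.27],[0.65,-46.4,-3.5,0,5.27],[0.65,-46.5,0.7,0,5.27],[0.65,-46.3,5,0,5.27],[0.65,-45.6,9.2,0,5.27],[0.65,-44.6,13.4,0,5.27],[0.65,-43,17.4,0,5.27],[0.65,-41.4,21.3,0,5.27]]' 15; python3 - <<'E'
from h import *
plan(607,128,2.7,3)
z=np.load("pics/top0.npz"); im,d,W=cloud("top",z['im'],z['d'])
im2,d2,W2=cloud("scene"); cv2.imwrite("pics/s1.png",cv2.resize(im2[230:330,300:440],None,fx=5,fy=5,interpolation=3)[:,:,::-1])
c=np.array([.5733,.1269]); a=np.radians(2.7)
def bf(W): q=W[...,:2]-c; return q@[np.cos(a),np.sin(a)]*1e3,q@[-np.sin(a),np.cos(a)]*1e3,W[...,2]*1e3
for dd,Wi in ((d,W),(d2,W2)):
    X,Y,Z=bf(Wi); m=(dd>0)&(abs(X)<60)&(abs(Y)<88)&(Z>38)&(Z<75)
    for lo in range(-60,60,10):
        q=m&(X>=lo)&(X<lo+10)
        if q.sum()>4: print(lo+5,q.sum(),np.median(Z[q]).round(1))
    q=m&(abs(Y)<40)&(X>15)&(Z>45); print("bar",q.sum(),np.median(X[q]),np.median(Z[q]),X[q].min(),X[q].max())
E
```

```text
t: 1.3
tcp_pos: [0.5412, 0.1913, 0.2303]
tcp_rot: [-0.0, 0.623, 0.782, -0.0]
contact_force: [0.5, 1.1, 1.2]
width: 0.0307
grip_force: 0.0
tcp [541.2 191.3 230.3] tooly 13.0 tilt [-0.001 -0.    -1.   ] F [0.5 1.1 1.2] w 0.0307 g 0.0 t 1.3
[-25.5, 16.6, np.float64(-0.0), np.float64(3.42)]
[-24.4, 18.1, np.float64(-0.0), np.float64(3.42)]
[-23.3, 19.5, np.float64(-0.0), np.float64(3.42)]
-55 272 45.2
-45 280 46.3
-35 282 47.6
-25 280 49.6
-15 241 50.7
-5 131 52.8
5 126 53.9
15 134 55.3
25 178 58.0
35 183 58.7
bar 128 31.483293671450667 59.51529524990325 26.110562195118135 37.54758442828225
-55 110 46.4
-45 135 47.9
-35 118 49.4
-25 125 51.0
-15 156 52.0
-5 78 54.0
5 55 55.5
15 61 56.8
25 68 58.6
35 218 59.9
45 42 61.2
bar 138 37.611228402903926 60.6758228207766 24.85157960521345 45.493121117167355
```

```bash
python3 -m jog '[[0.65,-25.5,16.6,0,3.42],[0.65,-24.4,18.1,0,3.42],[0.65,-23.3,19.5,20,3.42],[0.65,0,0,45,0],[0.65,0,0,45,0],[0.65,0,0,35,0],[0.65,0,0,20,0],[0.65,0,0,13,0],[0.65,0,0,0,0]]'; python3 - <<'E'
from h import *
plan(607.3,128.5,2.7,1)
im2,d2=camera("scene"); cv2.imwrite("pics/s2.png",cv2.resize(im2[210:330,290:440],None,fx=5,fy=5,interpolation=3)[:,:,::-1])
E
```

```text
t: 2.25
tcp_pos: [0.6048, 0.1299, 0.0508]
tcp_rot: [-0.001, 0.689, 0.725, -0.001]
contact_force: [0.1, 0.2, 0.4]
width: 0.0306
grip_force: 0.0
tcp [604.8 129.9  50.8] tooly 2.9 tilt [-0.004 -0.    -1.   ] F [0.1 0.2 0.4] w 0.0306 g 0.0 t 2.25
[-1.5, 2.4, np.float64(-0.0), np.float64(0.25)]
```

View pics/s2.png

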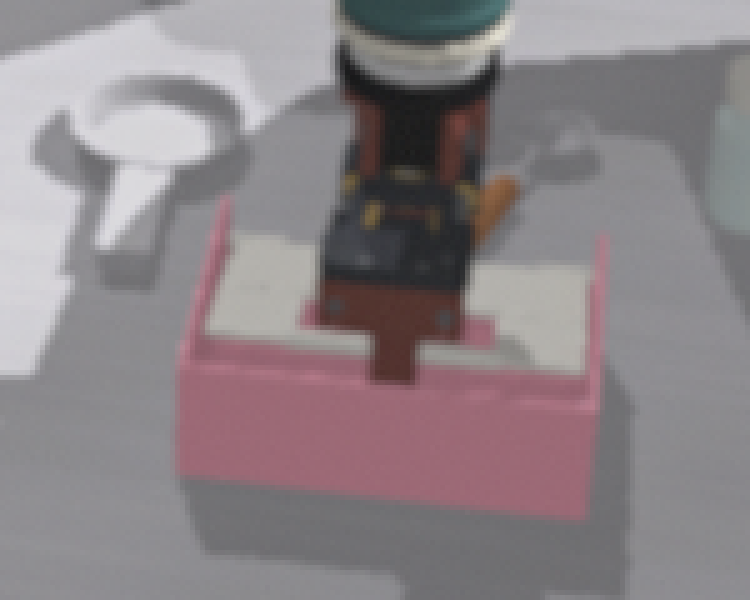

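The picture shows the near finger at crop (395,350) on the +x side of the bar, the other in the slot, with no contact. I'll close.

```bash
python3 -m jog '[[1,0,0,0,0],[1,0,0,0,0],[1,0,0,0,0],[1,0,0,0,0]]' 8; python3 - <<'E'
from h import *
plan(607.3,128.5,2.7,1)
# flap arc steps: +y tool = box +x ; print per-step (y,z) from th .15 to 2.25
th=np.linspace(.15,2.25,12)
y=104*np.cos(th);z=104*np.sin(th)
print(np.c_[np.diff(y),-np.diff(z)].round(1))
E
```

```text
t: 2.7
tcp_pos: [0.6058, 0.13, 0.0532]
tcp_rot: [-0.0, 0.689, 0.725, -0.0]
contact_force: [-1.3, 0.7, 0.3]
width: 0.0097
grip_force: 8.0
tcp [605.8 130.   53.2] tooly 2.9 tilt [-0. -0. -1.] F [-1.3  0.7  0.3] w 0.0097 g 8.0 t 2.7
[-1.6, 1.4, np.float64(-0.0), np.float64(0.24)]
[[ -4.8 -19.2]
 [ -8.4 -18. ]
 [-11.6 -16.1]
 [-14.5 -13.6]
 [-16.8 -10.6]
 [-18.5  -7.2]
 [-19.5  -3.5]
 [-19.8   0.2]
 [-19.4   4. ]
 [-18.3   7.6]
 [-16.5  10.9]]
```

```bash
python3 -m jog '[[1,0,-4.8,-19.2,0],[1,0,-8.4,-18,0],[1,0,-11.6,-16.1,0],[1,0,-14.5,-13.6,0],[1,0,-16.8,-10.6,0],[1,0,-18.5,-7.2,0],[1,0,-19.5,-3.5,0],[1,0,-19.8,0.2,0],[1,0,-19.4,4,0],[1,0,-18.3,7.6,0],[1,0,-16.5,10.9,0],[1,0,0,0,0]]'
```

```text
t: 3.9
tcp_pos: [0.4361, 0.1212, 0.1177]
tcp_rot: [-0.001, 0.689, 0.725, -0.001]
contact_force: [-4.9, -0.4, 3.4]
width: 0.0096
grip_force: 8.0
```

```bash
python3 -m jog '[[0.65,0,0,0,0],[0.65,0,0,0,0],[0.65,0,0,-15,0],[0.5,0,0,-40,0],[0.2,0,0,-40,0]]'; python3 - <<'E'
from h import *
plan(569,-265,8.8,9)
im,d,W=cloud("top"); np.savez("pics/top1.npz",im=im,d=d)
cv2.imwrite("pics/t1.png",cv2.resize(im[170:262,212:320],None,fx=5,fy=5,interpolation=3)[:,:,::-1])
E
```

```text
t: 4.4
tcp_pos: [0.4391, 0.1212, 0.2143]
tcp_rot: [-0.0, 0.689, 0.725, -0.0]
contact_force: [1.2, -0.4, -0.2]
width: 0.0431
grip_force: 0.0
tcp [439.1 121.2 214.3] tooly 2.9 tilt [-0.001 -0.    -1.   ] F [ 1.2 -0.4 -0.2] w 0.0431 g 0.0 t 4.4
[-43.6, 12.2, np.float64(-0.0), np.float64(-0.65)]
[-43.7, 11.7, np.float64(-0.0), np.float64(-0.65)]
[-43.9, 11.2, np.float64(-0.0), np.float64(-0.65)]
[-44.0, 10.7, np.float64(-0.0), np.float64(-0.65)]
[-44.1, 10.2, np.float64(-0.0), np.float64(-0.65)]
[-44.2, 9.7, np.float64(-0.0), np.float64(-0.65)]
[-44.3, 9.2, np.float64(-0.0), np.float64(-0.65)]
[-44.4, 8.7, np.float64(-0.0), np.float64(-0.65)]
[-44.5, 8.2, np.float64(-0.0), np.float64(-0.65)]
```

View pics/t1.png

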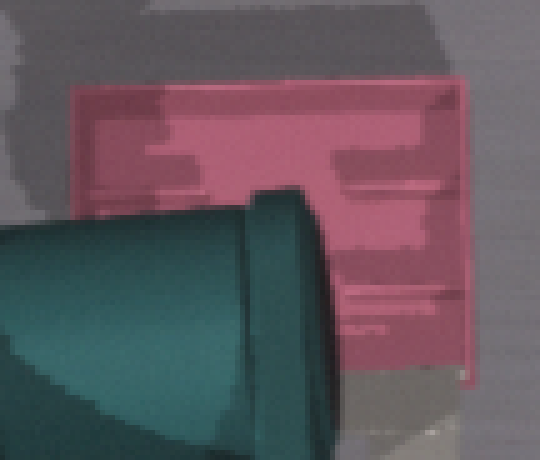

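The flap is open, and the lane ribs show at crop (400,187) and (400,292). Next, the case.

```bash
python3 -m jog '[[0,-43.6,12.2,0,-0.65],[0,-43.7,11.7,0,-0.65],[0,-43.9,11.2,0,-0.65],[0,-44,10.7,0,-0.65],[0,-44.1,10.2,0,-0.65],[0,-44.2,9.7,0,-0.65],[0,-44.3,9.2,0,-0.65],[0,-44.4,8.7,0,-0.65],[0,-44.5,8.2,20,-0.65],[0,0,0,30,0],[0,0,0,0,0]]'; python3 - <<'E'
from h import *
plan(569,-265,8.8,1)
im,d,W=cloud("top"); np.savez("pics/top2.npz",im=im,d=d)
c=np.array([.5733,.1269]); a=np.radians(2.7); q=W[...,:2]-c
X,Y,Z=q@[np.cos(a),np.sin(a)]*1e3,q@[-np.sin(a),np.cos(a)]*1e3,W[...,2]*1e3
for s in (-1,1):
  for z0 in range(-60,62,3):
    m=(d>0)&(X>=z0)&(X<z0+3)&(Y*s>38)&(Y*s<90)
    print(s,z0,m.sum(),np.median(Z[m]).round(1) if m.any() else '',end=' | ')
b=(d>0)&(X>-75)&(X<90)&(abs(Y)<105)&(Z>58)&(Z<75); print(rect(W[b]))
cv2.imwrite("pics/t2.png",np.hstack([cv2.resize(im[170:272,212:320],None,fx=3.6,fy=3.6,interpolation=3),cv2.resize(im[170:272,395:503],None,fx=3.6,fy=3.6,interpolation=3)])[:,:,::-1])
E
```

```text
t: 5.55
tcp_pos: [0.5665, -0.2654, 0.1594]
tcp_rot: [-0.003, 0.652, 0.758, -0.001]
contact_force: [-0.7, -0.2, 0.4]
width: 0.0879
grip_force: 0.0
tcp [ 566.5 -265.4  159.4] tooly 8.7 tilt [-0.005  0.003 -1.   ] F [-0.7 -0.2  0.4] w 0.0879 g 0.0 t 5.55
[0.1, 2.5, np.float64(-0.0), np.float64(-0.14)]
-1 -60 22 1.7 | -1 -57 22 3.3 | -1 -54 21 5.0 | -1 -51 24 2.9 | -1 -48 20 1.8 | -1 -45 28 2.0 | -1 -42 24 2.5 | -1 -39 21 2.1 | -1 -36 23 2.7 | -1 -33 23 3.9 | -1 -30 60 20.1 | -1 -27 19 29.1 | -1 -24 1 25.7 | -1 -21 18 3.0 | -1 -18 17 1.0 | -1 -15 25 2.8 | -1 -12 22 4.3 | -1 -9 21 2.9 | -1 -6 29 2.9 | -1 -3 19 3.5 | -1 0 19 0.5 | -1 3 24 1.5 | -1 6 21 2.6 | -1 9 23 2.8 | -1 12 26 2.5 | -1 15 24 4.1 | -1 18 20 2.9 | -1 21 42 7.8 | -1 24 44 23.1 | -1 27 19 29.4 | -1 30 0  | -1 33 9 8.2 | -1 36 24 3.4 | -1 39 24 2.1 | -1 42 24 2.5 | -1 45 18 2.4 | -1 48 25 2.1 | -1 51 23 3.7 | -1 54 21 4.1 | -1 57 25 3.0 | -1 60 24 2.3 | 1 -60 25 0.8 | 1 -57 25 1.7 | 1 -54 21 1.3 | 1 -51 23 4.8 | 1 -48 21 2.8 | 1 -45 25 3.1 | 1 -42 26 2.6 | 1 -39 23 3.7 | 1 -36 20 0.6 | 1 -33 29 3.9 | 1 -30 54 24.1 | 1 -27 20 30.7 | 1 -24 0  | 1 -21 18 3.4 | 1 -18 22 2.6 | 1 -15 18 3.9 | 1 -12 23 3.5 | 1 -9 21 2.4 | 1 -6 22 1.5 | 1 -3 26 2.9 | 1 0 25 0.9 | 1 3 19 3.2 | 1 6 23 2.3 | 1 9 23 2.4 | 1 12 24 0.6 | 1 15 23 2.9 | 1 18 24 2.7 | 1 21 60 13.6 | 1 24 29 29.6 | 1 27 9 29.2 | 1 30 1 9.9 | 1 33 16 5.1 | 1 36 22 3.0 | 1 39 24 2.4 | 1 42 25 1.8 | 1 45 21 1.9 | 1 48 20 1.3 | 1 51 24 2.6 | 1 54 22 3.0 | 1 57 27 4.6 | 1 60 19 3.5 | (array([574.3, 127. ]), array([150.2, 197. ]), 2.4)
```

View pics/t2.png

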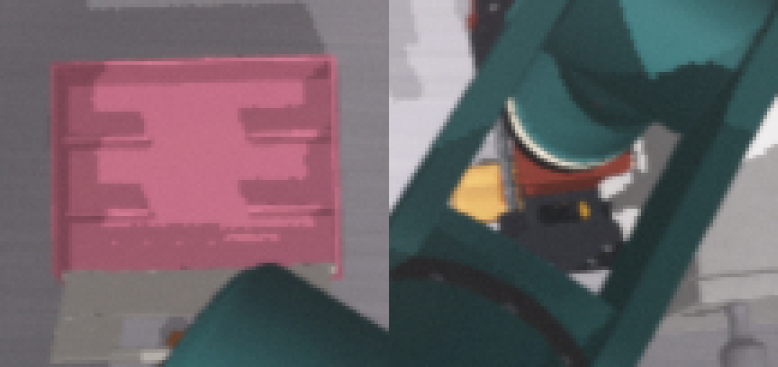

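The picture shows the empty lane and its ribs (crop y≈140 and 210), and the gripper over the case's end with no obstruction. Going down to grip.

```bash
python3 -m jog '[[0,0,1,40,0],[0,0,0,45,0],[0,0,0,30,0],[0,0,0,20,0],[0,0,0,10,0],[0,0,0,0,0],[1,0,0,0,0],[1,0,0,0,0],[1,0,0,0,0],[1,0,0,0,0],[1,0,0,0,0]]' 15
```

```text
t: 6.7
tcp_pos: [0.5693, -0.2649, 0.0187]
tcp_rot: [0.0, 0.651, 0.759, 0.0]
contact_force: [-0.0, 0.8, -0.7]
width: 0.0512
grip_force: 0.0
```

```bash
python3 -m jog '[[0.4,0,0,4,0],[0.4,0,0,4,0],[0.4,0,0,0,0],[1,0,0,0,0],[1,0,0,0,0],[1,0,0,0,0],[1,0,0,0,0]]' 15
```

```text
t: 7.4
tcp_pos: [0.5691, -0.2647, 0.0102]
tcp_rot: [-0.0, 0.651, 0.759, -0.0]
contact_force: [0.1, 0.2, -1.0]
width: 0.0399
grip_force: 15.0
```

```bash
python3 -m jog '[[1,10,0,0,0],[1,15,0,0,0],[1,15,0,0,0],[1,15,0,0,0],[1,15,0,0,0],[1,15,0,0,0],[1,10,0,0,0],[1,10,0,0,0],[1,0,0,0,0],[0.2,0,0,0,0],[0.2,0,0,0,0],[0.2,0,0,0,0]]' && python3 -m jog '[[0.2,0,0,0,0],[0.2,0,0,-20,0],[0.2,0,0,-50,0],[0.2,35,0,-50,0],[0.2,50,0,0,0],[0.2,50,0,0,0]]'; python3 - <<'E'
from h import *
im,d,W=cloud("top"); cv2.imwrite("pics/t3.png",cv2.resize(im[170:290,300:500],None,fx=4,fy=4,interpolation=3)[:,:,::-1])
hsv=cv2.cvtColor(im,cv2.COLOR_RGB2HSV).astype(int)
m=(d>0)&(hsv[...,1]>90)&(hsv[...,0]<25)&(W[...,2]>.015)&(W[...,2]<.04)&(abs(W[...,0]-.57)<.1)&(W[...,1]<0)
print("case",m.sum(),np.median(W[m][:,2]),rect(W[m])); plan(569+13,-265+20,8.8,1)
E
```

```text
t: 8.6
tcp_pos: [0.5534, -0.1616, 0.0103]
tcp_rot: [0.0, 0.651, 0.759, 0.0]
contact_force: [0.1, -0.5, 0.0]
width: 0.0611
grip_force: 0.0
t: 9.2
tcp_pos: [0.5349, -0.0337, 0.1231]
tcp_rot: [0.002, 0.652, 0.758, 0.001]
contact_force: [0.4, 0.2, -0.0]
width: 0.0701
grip_force: 0.0
case 1018 0.02660899021193755 (array([ 562. , -224.9]), array([ 40.4, 168.9]), 8.85)
tcp [530.8 -26.  121.8] tooly 8.8 tilt [-0.001  0.004 -1.   ] F [-3.4  4.6 -0.4] w 0.0702 g 0.0 t 9.25
[-224.2, 17.2, np.float64(-0.0), np.float64(-0.02)]
```

View pics/t3.png

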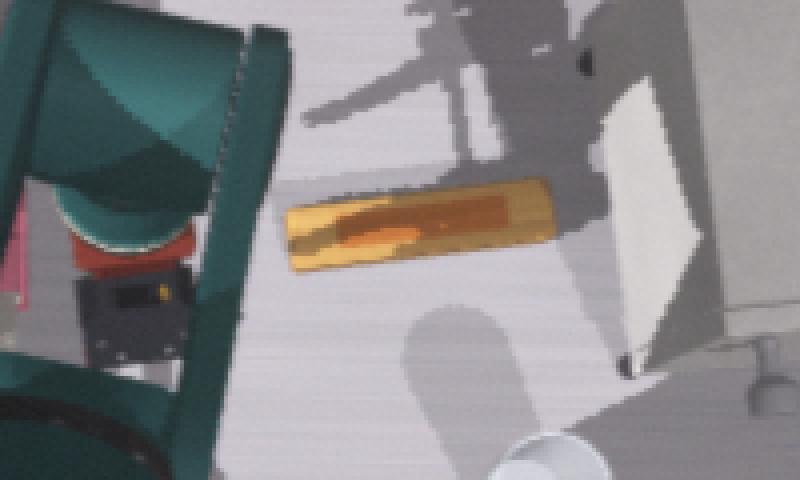

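The case lies flat and clear at crop (420,225), full length visible, nowhere near the cabinet. Now grasping the middle.

```bash
python3 -m jog '[[0.2,-40,0,0,0],[0.2,-45,0,0,0],[0.2,-45,0,0,0],[0.2,-40,0,0,0],[0.2,-25,0,0,0],[0.2,-6,0,10,0],[0.2,0,0,35,0],[0.2,0,0,35,0],[0.2,0,0,20,0],[0.2,0,0,0,0],[0.2,0,0,0,0]]'; python3 -c "
from h import *
plan(562,-224.9,8.85,1,12)"
```

```text
t: 10.35
tcp_pos: [0.5635, -0.2315, 0.0208]
tcp_rot: [-0.001, 0.651, 0.759, -0.0]
contact_force: [0.2, 0.4, 0.2]
width: 0.0705
grip_force: 0.0
tcp [ 563.5 -231.5   20.8] tooly 8.8 tilt [-0.001  0.001 -1.   ] F [0.2 0.4 0.2] w 0.0705 g 0.0 t 10.35
[6.8, -0.5, np.float64(8.8), np.float64(-0.04)]
```

```bash
python3 -m jog '[[0.2,6.8,-0.5,8,0],[0.2,0,0,0,0],[1,0,0,0,0],[1,0,0,0,0],[1,0,0,0,0],[1,0,0,0,0],[1,0,0,-10,0],[1,0,0,-30,0],[1,0,0,-40,0],[1,0,0,-40,0],[1,0,0,-10,0],[1,0,0,0,0]]' 20; python3 -c "
from h import *
plan(573.6,127,2.5,9)"
```

```text
t: 11.55
tcp_pos: [0.5638, -0.2265, 0.1455]
tcp_rot: [0.002, 0.651, 0.759, 0.0]
contact_force: [0.2, -0.1, -0.5]
width: 0.0401
grip_force: 20.0
tcp [ 563.8 -226.5  145.5] tooly 8.8 tilt [ 0.004 -0.002 -1.   ] F [ 0.2 -0.1 -0.5] w 0.0401 g 20.0 t 11.55
[38.6, 7.1, np.float64(-0.0), np.float64(0.7)]
[38.7, 6.6, np.float64(-0.0), np.float64(0.7)]
[38.8, 6.1, np.float64(-0.0), np.float64(0.7)]
[38.9, 5.7, np.float64(-0.0), np.float64(0.7)]
[38.9, 5.2, np.float64(-0.0), np.float64(0.7)]
[39.0, 4.7, np.float64(-0.0), np.float64(0.7)]
[39.1, 4.2, np.float64(-0.0), np.float64(0.7)]
[39.1, 3.8, np.float64(-0.0), np.float64(0.7)]
[39.2, 3.3, np.float64(-0.0), np.float64(0.7)]
```

```bash
python3 -m jog '[[1,38.6,7.1,0,0.7],[1,38.7,6.6,0,0.7],[1,38.8,6.1,0,0.7],[1,38.9,5.7,0,0.7],[1,38.9,5.2,0,0.7],[1,39,4.7,0,0.7],[1,39.1,4.2,0,0.7],[1,39.1,3.8,0,0.7],[1,39.2,3.3,0,0.7],[1,0,0,0,0],[1,0,0,0,0],[1,0,0,0,0]]'; python3 - <<'E'
from h import *
plan(573.6,127,2.5,1)
im,d,W=cloud("scene"); cv2.imwrite("pics/s4.png",cv2.resize(im[190:330,300:440],None,fx=4,fy=4,interpolation=3)[:,:,::-1])
hsv=cv2.cvtColor(im,cv2.COLOR_RGB2HSV).astype(int)
m=(d>0)&(hsv[...,1]>90)&(hsv[...,0]>7)&(hsv[...,0]<25)&(W[...,2]>.12)&(W[...,2]<.18)&(abs(W[...,0]-.57)<.06)&(abs(W[...,1]-.127)<.13)
P=W[m]; print(m.sum(),P.min(0),P.max(0)); T=P[P[:,2]>.152]; print(len(T),rect(T) if len(T)>5 else '')
E
```

```text
t: 12.75
tcp_pos: [0.5716, 0.1267, 0.1419]
tcp_rot: [-0.001, 0.692, 0.722, -0.001]
contact_force: [-0.8, -0.2, -1.4]
width: 0.04
grip_force: 20.0
tcp [571.6 126.7 141.9] tooly 2.5 tilt [-0.002 -0.001 -1.   ] F [-0.8 -0.2 -1.4] w 0.04 g 20.0 t 12.75
[0.3, 2.0, np.float64(-0.0), np.float64(-0.03)]
923 [0.55760115 0.04270779 0.13157269] [0.60934787 0.20691894 0.1795176 ]
528 (array([583.5, 125. ]), array([ 51.1, 163.7]), 1.71)
```

View pics/s4.png

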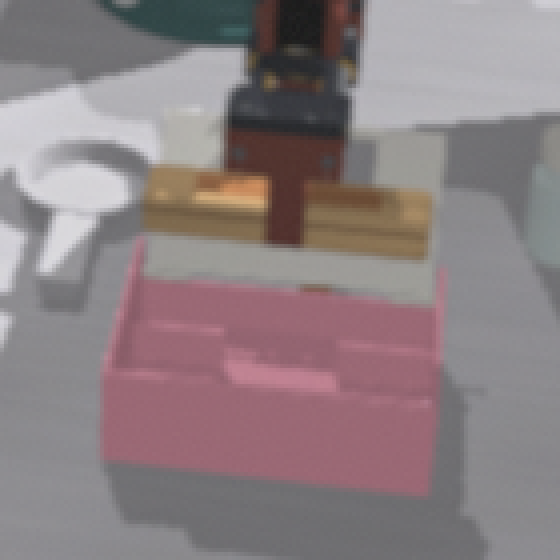

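The case is held level at crop (290,210) above the box, with the flap standing well back. Descending to just inside, then checking.

```bash
python3 -m jog '[[1,0,3,15,0],[1,0,0,25,0],[1,0,0,20,0],[1,0,0,15,0],[1,0,0,8,0],[1,0,0,0,0],[1,0,0,0,0],[1,0,0,0,0]]'; python3 -c "
from h import *
plan(574.6,128,2.5,1,17)
im,d,W=cloud('top'); cv2.imwrite('pics/t5.png',cv2.resize(im[170:272,212:320],None,fx=5,fy=5,interpolation=3)[:,:,::-1])"
```

```text
t: 13.6
tcp_pos: [0.5763, 0.1277, 0.0609]
tcp_rot: [0.001, 0.692, 0.722, 0.001]
contact_force: [-0.2, 0.8, -1.8]
width: 0.0396
grip_force: 20.0
tcp [576.3 127.7  60.9] tooly 2.5 tilt [ 0.002  0.    -1.   ] F [-0.2  0.8 -1.8] w 0.0396 g 20.0 t 13.6
[0.4, -1.7, np.float64(43.9), np.float64(-0.04)]
```

View pics/t5.png

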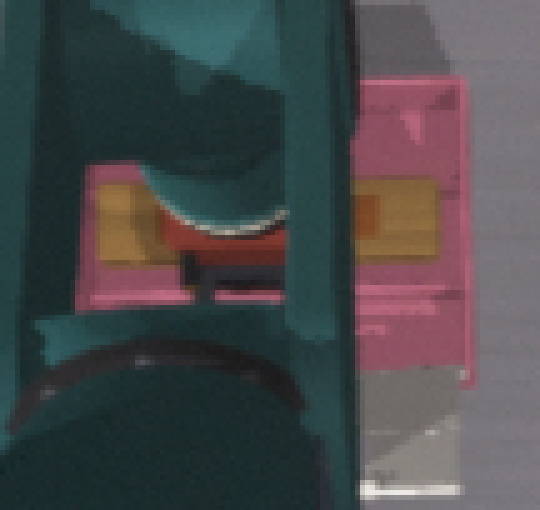

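The case is over the lane, parallel to the ribs (crop y 180–265). I'll measure its offset.

```bash
python3 - <<'E'
from h import *
im,d,W=cloud("top")
hsv=cv2.cvtColor(im,cv2.COLOR_RGB2HSV).astype(int)
m=(d>0)&(hsv[...,0]>7)&(hsv[...,0]<28)&(hsv[...,1]>90)&(abs(W[...,0]-.574)<.05)&(abs(W[...,1]-.127)<.1)&(W[...,2]>.06)&(W[...,2]<.095)
P=W[m]; print(np.median(P[:,2]),rect(P))
q=(P[:,:2]-[.5738,.127])*1e3; a=np.radians(2.5); X=q@[np.cos(a),np.sin(a)];Y=q@[-np.sin(a),np.cos(a)]
for s in (-1,1):
    k=Y*s>50; print(s,k.sum(),np.percentile(X[k],[1,50,99]),(Y[k]*s).max())
plan(574.6,127,2.5,1,17)
E
```

```text
0.07325854940739843 (array([575. , 127.7]), array([ 39.7, 168.8]), 2.25)
-1 220 [-18.23423581   0.05347595  20.07521939] 83.84221586597965
1 209 [-17.93340665  -1.07123213  19.66077874] 85.08352254865494
tcp [576.3 127.8  61. ] tooly 2.5 tilt [ 0.002  0.    -1.   ] F [ 0.3 -0.1 -1.5] w 0.0399 g 20.0 t 13.7
[-0.8, -1.7, np.float64(44.0), np.float64(-0.02)]
```

```bash
python3 -m jog '[[1,0,-1.7,8,0],[1,0,0,10,0],[1,0,0,8,0],[1,0,0,6,0],[1,0,0,4,0],[1,0,0,2,0],[1,0,0,1,0],[1,0,0,1,0],[1,0,0,0,0]]'
```

```text
t: 14.6
tcp_pos: [0.574, 0.1277, 0.0202]
tcp_rot: [0.0, 0.692, 0.722, 0.0]
contact_force: [-1.1, 0.2, -1.2]
width: 0.0399
grip_force: 20.0
```

```bash
python3 -m jog '[[1,0,0,1,0],[1,0,0,1,0],[1,0,0,0,0]]' && python3 -m jog '[[1,0,0,1,0],[1,0,0,0,0],[1,0,0,0,0]]'
```

```text
t: 14.9
tcp_pos: [0.5738, 0.1277, 0.0181]
tcp_rot: [0.0, 0.692, 0.722, -0.0]
contact_force: [0.4, -0.1, -1.6]
width: 0.0399
grip_force: 20.0
t: 15.2
tcp_pos: [0.5738, 0.1277, 0.018]
tcp_rot: [0.0, 0.692, 0.722, -0.0]
contact_force: [-1.4, -0.6, 7.8]
width: 0.0398
grip_force: 20.0
```

```bash
python3 -m jog '[[0.45,0,0,0,0],[0.4,0,0,0,0],[0.4,0,0,0,0],[0.4,0,0,0,0],[0.4,0,0,-10,0],[0.4,0,0,-30,0],[0.4,0,0,-50,0],[0.4,0,0,-50,0],[0.4,30,0,-10,0],[0.4,50,0,0,0],[0.6,50,0,0,0],[0.65,50,0,0,0]]'; python3 - <<'E'
from h import *
im,d,W=cloud("top"); cv2.imwrite("pics/t6.png",cv2.resize(im[170:272,212:320],None,fx=5,fy=5,interpolation=3)[:,:,::-1])
hsv=cv2.cvtColor(im,cv2.COLOR_RGB2HSV).astype(int)
m=(d>0)&(hsv[...,0]>7)&(hsv[...,0]<28)&(hsv[...,1]>90)&(abs(W[...,0]-.574)<.05)&(abs(W[...,1]-.127)<.1)&(W[...,2]>.02)&(W[...,2]<.095)
P=W[m]; print(np.median(P[:,2]),rect(P),m.sum())
q=W[...,:2]-[.5738,.127];a=np.radians(2.5); X=q@[np.cos(a),np.sin(a)]*1e3;Y=q@[-np.sin(a),np.cos(a)]*1e3
f=(d>0)&(abs(Y)<90)&(X<-75)&(X>-170)&(W[...,2]>.05)&(W[...,2]<.14)&(hsv[...,1]<60)
for lo in range(-170,-70,10):
    g=f&(X>=lo)&(X<lo+10)
    if g.any(): print(lo+5,g.sum(),(np.median(W[...,2][g])*1e3).round(1))
plan(436,121.2,2.5,1)
E
```

```text
t: 16.4
tcp_pos: [0.566, 0.3091, 0.1684]
tcp_rot: [0.0, 0.692, 0.722, 0.001]
contact_force: [0.9, -0.7, -0.7]
width: 0.04
grip_force: 0.0
0.03052442861703992 (array([573.1, 127.4]), array([ 41.6, 165.9]), 2.05) 1042
-145 69 124.1
-135 251 122.8
-125 138 108.6
-115 118 96.7
-105 269 83.8
-95 251 73.1
-85 252 60.6
-75 82 53.3
tcp [565.4 317.2 168.4] tooly 2.6 tilt [ 0.002  0.006 -1.   ] F [1.8 5.3 0.9] w 0.0363 g 0.0 t 16.45
[-189.9, -138.2, np.float64(-0.0), np.float64(0.11)]
```

View pics/t6.png

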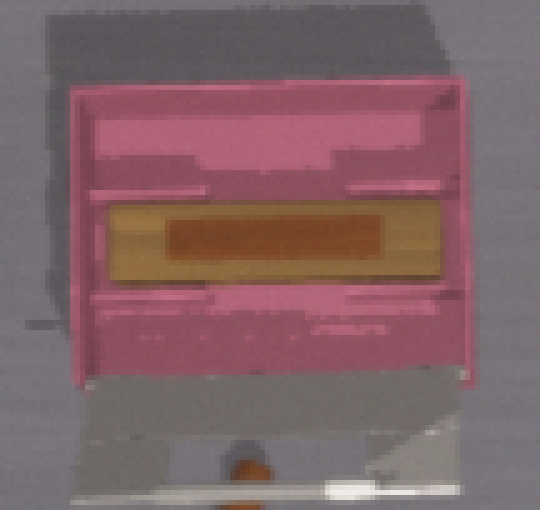

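The case lies in the lane between the ribs (crop (275,240)), level and parallel, and the flap is still fully back with its bar at crop (300,490). Next I'll regrasp the bar.

```bash
python3 -m jog '[[0.65,-36,-26,0,0],[0.65,-38,-27,0,0],[0.65,-38,-27,0,0],[0.65,-38,-27,0,0],[0.65,-34,-24,0,0],[0.65,-12,-6,0,0],[0.65,0,0,0,0],[0.65,0,0,0,0]]';  python3 -c "
from h import *
plan(438,121.2,2.6,1,120)"
```

```text
t: 17.25
tcp_pos: [0.4392, 0.1063, 0.1678]
tcp_rot: [0.001, 0.692, 0.722, 0.001]
contact_force: [0.3, 1.1, -0.4]
width: 0.0307
grip_force: 0.0
tcp [439.2 106.3 167.8] tooly 2.4 tilt [ 0.002  0.001 -1.   ] F [ 0.3  1.1 -0.4] w 0.0307 g 0.0 t 17.25
[15.0, -0.5, np.float64(47.8), np.float64(-0.17)]
```

```bash
python3 -m jog '[[0.65,15,-1,5,0],[0.65,0,0,15,0],[0.65,0,0,15,0],[0.65,0,0,12,0],[0.65,0,0,0,0],[1,0,0,0,0],[1,0,0,0,0],[1,0,0,0,0],[1,0,0,0,0]]' 8
```

```text
t: 18.15
tcp_pos: [0.4366, 0.121, 0.1207]
tcp_rot: [0.0, 0.692, 0.722, 0.001]
contact_force: [0.2, 1.4, 1.0]
width: 0.0093
grip_force: 8.0
```

```bash
python3 -m jog '[[1,0,16.5,-10.9,0],[1,0,18.3,-7.6,0],[1,0,19.4,-4,0],[1,0,19.8,-0.2,0],[1,0,19.5,3.5,0],[1,0,18.5,7.2,0],[1,0,16.8,10.6,0],[1,0,14.5,13.6,0],[1,0,11.6,16.1,0],[1,0,8.4,18,0],[1,0,4.8,18,0],[1,0,0,0,0]]'; python3 -m jog '[[1,0,1,4,0],[1,0,0,3,0],[1,0,0,0,0]]'
```

```text
t: 19.35
tcp_pos: [0.6055, 0.1282, 0.0541]
tcp_rot: [0.001, 0.692, 0.722, 0.001]
contact_force: [4.1, 1.9, -0.4]
width: 0.0097
grip_force: 8.0
t: 19.65
tcp_pos: [0.6062, 0.1282, 0.0491]
tcp_rot: [0.001, 0.692, 0.722, 0.001]
contact_force: [5.3, 1.5, -0.8]
width: 0.0099
grip_force: 8.0
```

```bash
python3 -m jog '[[0.65,0,0,0,0],[0.65,0,0,0,0],[0.65,0,0,0,0],[0.65,0,0,-10,0],[0.65,0,0,-20,0],[1,0,0,0,0],[1,0,0,0,0],[1,0,0,0,0],[1,0,0,0,0]]'; python3 -m jog '[[1,0,0,8,0],[1,0,0,6,0],[1,0,0,3,0],[1,0,0,3,0],[1,0,0,0,0]]'
```

```text
t: 20.55
tcp_pos: [0.6043, 0.128, 0.0781]
tcp_rot: [-0.0, 0.692, 0.722, -0.001]
contact_force: [-0.6, -0.0, 0.1]
width: 0.0027
grip_force: 0.0
t: 21.05
tcp_pos: [0.6045, 0.128, 0.0581]
tcp_rot: [-0.0, 0.692, 0.722, -0.001]
contact_force: [-0.3, 0.0, -0.0]
width: 0.0007
grip_force: 0.0
```

```bash
python3 -m jog '[[1,0,1.5,1,0],[1,0,0,1,0],[1,0,0,1,0],[1,0,0,0,0]]'; python3 -m jog '[[1,0,0,1,0],[1,0,0,1,0],[1,0,0,0,0]]'
```

```text
t: 21.45
tcp_pos: [0.6066, 0.1281, 0.0559]
tcp_rot: [0.0, 0.692, 0.722, 0.0]
contact_force: [-0.3, 0.3, 0.3]
width: 0.0005
grip_force: 0.1
t: 21.75
tcp_pos: [0.6067, 0.1281, 0.055]
tcp_rot: [0.0, 0.692, 0.722, 0.0]
contact_force: [-2.8, 0.1, 10.1]
width: 0.0005
grip_force: 4.7
```

Force of 10 N at TCP z 55 puts the tips at 47, the top of the closed bar, so the flap is on its stop. Backing off and checking.

```bash
python3 -m jog '[[1,0,0,-10,0],[1,0,0,-40,0],[1,0,0,-50,0],[1,30,0,-30,0],[1,50,0,0,0],[1,50,0,0,0],[1,50,0,0,0],[1,30,0,0,0],[1,0,0,0,0],[1,0,0,0,0]]'; python3 - <<'E'
from h import *
im,d,W=cloud("top"); q=W[...,:2]-[.5738,.127];a=np.radians(2.5); X=q@[np.cos(a),np.sin(a)]*1e3;Y=q@[-np.sin(a),np.cos(a)]*1e3;Z=W[...,2]*1e3
m=(d>0)&(abs(Y)<88)&(abs(X)<60)&(Z>35)&(Z<70)
for lo in range(-60,50,10):
    g=m&(X>=lo)&(X<lo+10)
    if g.sum()>4: print(lo+5,g.sum(),np.median(Z[g]).round(1))
x,z=X[m&(X<40)],Z[m&(X<40)]; print(np.polyfit(x,z,1))
cv2.imwrite("pics/t7.png",cv2.resize(im[130:330,120:460],None,fx=2.3,fy=2.3,interpolation=3)[:,:,::-1])
E
```

```text
t: 22.75
tcp_pos: [0.5968, 0.3382, 0.1837]
tcp_rot: [0.0, 0.691, 0.723, -0.0]
contact_force: [0.5, 0.0, 0.3]
width: 0.001
grip_force: 0.0
-55 272 42.6
-45 272 42.3
-35 266 42.3
-25 276 42.8
-15 234 42.8
-5 138 41.9
5 144 41.8
15 129 42.4
25 164 42.4
35 193 43.9
[5.06117541e-03 4.27497854e+01]
```

View pics/t7.png

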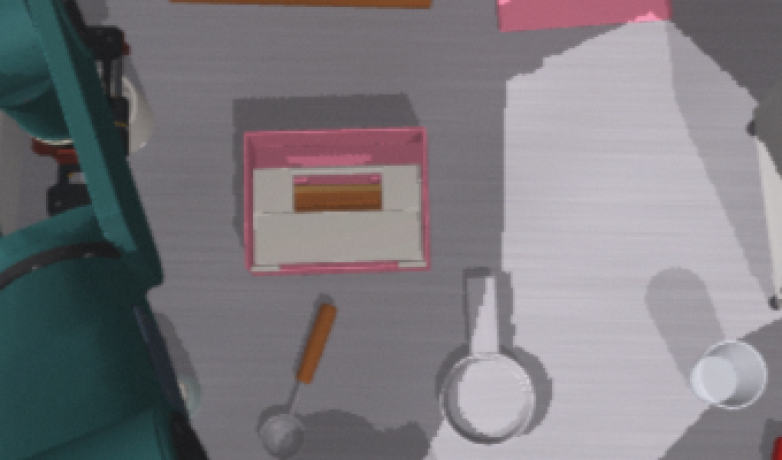

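The flap is level (slope 0.005), the case shows under the slot at crop (337,197), the visible bystanders are where they stood, and the arm is clear.

```bash
python3 -c "
from rig import *
print(sign_off())"
```

```text
the job is handed in; nothing more can be done
None
```

I drew the case out and let go of it on the counter, laid it in the lunchbox lane, swung the flap down level over it (slope 0.005 rad) and handed the job in; no verdict came back.

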